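# Seat and latch a plug-in power module

### The job

One of the two power modules in the shelf stands part-way out of its bay. With your fingertips push it fully home against the bay's back stop, then flip that bay's latch lever over past its centre so that it snaps across the module's front and stays there. Do not lift either module, leave the neighbouring module latched in its bay, leave the tools and other loose things where they are, and move clear at the end.

Things in the scene. Friction and masses are not known exactly. Their poses are not given: they have to be found in the camera images.
- bay: Fixed aluminium channel to be completed. Origin: centre of its underside, on the line where a seated module's front face stands, 20 mm above the table. x points into the bay, away from the robot (the pushing direction), y left, z up; yaw within 0.25 rad. Floor 4 mm thick, x -30 to 175 mm; side rails at y +-33 mm, 6 mm thick, 30 mm high. The other bay stands 240 mm to its left or right, parallel.
- bay_stop (a point): Centre of the bay's back stop face, 160 mm behind the bay's origin along its x, 25 mm above it. The module is home when its back meets this face.
- module: Loose white power module to push home: 160 long (x) x 56 wide x 80 mm high, 0.4 to 0.8 kg, flat grilled front towards the robot. Origin: centre of its front face's lower edge, axes as the bay's. Slides on the bay floor with 2 mm play each side; starts 30 to 55 mm out; home when its front is at x = 0 of the bay. Takes up to about 10 N to push.
- latch (a joint): That bay's latch lever, rad. 0 open: leaning 0.65 rad from upright outwards (bay's +y). 0.65 upright, the centre. 1.30 closed: leaning 0.65 rad to -y, across the module's front. A spring drives it to the nearer end, so past the centre it snaps over by itself; needs under 5 N near its top. While the module stands out over about 6 mm it blocks the lever.
- latch_hinge (a point): Centre of the lever's axle, which runs along the bay's x; at x -16, y 47, z 30 mm of the bay. The lever swings in the upright plane x = -16 mm. Steel hinge block below it: x -29 to -5, y 36 to 58, up to z 22 mm of the bay (its cheek to 39 mm).
- latch_tip (a point): Top end of that lever, on its centre line 70 mm from the axle: y 89, z 86 mm of the bay when open; y 5, z 86 mm when closed. Steel bar 9 mm thick with a round-ended black grip 18 mm thick over its last 29 mm, which ends 6 mm beyond this point. A small rubber pad on the bar's module side stops 6 mm short of a seated module's front.
- bay_other: The neighbouring bay, identical to the first, on its left or right; origin and axes alike.
- module_other: The neighbouring module, identical and loose, already home and latched; origin and axes alike. To be left alone.
- latch_other (a joint): The neighbouring bay's latch lever angle, rad: 1.30 closed (as it starts), 0 open. To be left closed.
- tape_roll: roll of yellow tape lying flat, 64 mm across, 24 mm high, on the power shelf between the bays behind the latch levers. Loose; leave it alone.
- screwdriver: screwdriver lying on the table, 190 mm long. Loose; leave it alone.
- wrench: wrench lying on the table, 170 mm long. Loose; leave it alone.
- tub: closed round white tub, 54 mm across, 35 mm high. Loose; leave it alone.
- mug: white mug, 80 mm across, 90 mm high. Loose; leave it alone.
- lug_box: small cardboard box, 90 x 60 x 40 mm. Loose; leave it alone.
- pliers: red-handled pliers lying on the table, about 170 mm long. Loose; leave it alone.
Things that resemble listed ones, but are neither listed nor needed, are in the scene too. What is shaped like the module but brown, pink or purple is not meant.

How it is judged:
By the outcome, as a careful person would: the job done as asked, in the order asked, and still so for the second after the job is handed in, with the robot touching nothing.
It also fails if it takes over 43 s, if anything falls off the work surface, if the arm or the gripper's body presses on something with over 40 N, if the wrist force passes 120 N, or if a joint passes its speed limit or range.

### The arm

A 6-joint arm with a two-finger parallel gripper is mounted at the origin on the work surface. World frame = base frame: x ahead of the robot, y to its left, z up, the work surface at z = 0. Lengths are in m, angles in rad, forces in N, time in s.
With the tool pointing down it reaches from about 0.25 to 0.8 m from the base axis. Payload 3.9 kg.
Tool frame: the origin (TCP) lies on the centre line of the jaws, within the pads' length; the fingertips stand 22 mm ahead of it and the grasp point (between the pads) lies 3 mm ahead of it; x points along the fingers, y is the direction in which the jaws open and shut, and the axes are right-handed (so a half turn about x gives the same grasp; the last joint's range is limited). The gripper opens to 85 mm and grips with 20 to 120 N. Pads are 22 mm wide; open, the fingers measure 114 mm over their backs; the gripper's body (76 mm by 85 mm) begins 54 mm behind the grasp point. The pads swing forward as they close: fully open they stand 13 mm farther back than shut.
Start: joints at [1.268, 0.26, -0.138, 1.173, 0, 1.571], TCP at [0.157, 0.501, 0.231] pointing down, gripper open.
Joint ranges: [-2.78, 2.78], [-0.83, 1.72], [-1.28, 1.37], [-1.9, 2.12], [-1.57, 1.48], [-3.14, 3.14]. Speed limits (rad/s): [2.57, 2.57, 3.14, 3.14, 3.14, 3.14].

### API

Orientations are given as a unit quaternion [w, x, y, z].
In Python, from bench import env gives the robot as it stands.
- The arm moves only by the tool drive_tool, never from a script. Its argument "plan" is a list of rows, each a list of 3 entries, a list of its own where there are three numbers: the shift along the world's x, y, z in mm, then the turn, a rotation vector about the world's x, y, z in degrees, then the finger opening in mm, from 0 to 85.4. A call has 1 to 8 rows; each row is the pose to reach, as a shift and turn from the pose measured when the call began; what a row does not reach only later rows make up. A row lasts 1/10 s, in which the tool goes at most 50 mm and 8.59 degrees, less where a joint would pass 70% of its speed; a pose out of reach is approached as far as the arm can. A call with a gripper value outside its range is refused whole. The fingers move at their own pace and stop on an object; the grip force is fixed at half the most. Time passes only in rows, so rows that repeat a pose let the fingers close. It gives the time, the measured TCP pose, the force and the opening at its end, in the units of the state.
- env.observe(): the state, without advancing time (a new reading comes with each control period).
- env.grab_frame(name): name is "scene" or "top"; returns the picture (420x560x3 uint8, blue, green, red); there is no depth.
- env.get_calibration(name): a dict with "camera_matrix" (3x3 intrinsics, pixels), "world_to_cam" (4x4, takes a point from world to camera coordinates). Camera axes: x right, y up, looking along -z (the intrinsics and any distortion apply to the point x, -y, -z); pixel columns grow to the right and rows downward; lengths in m; the calibration is good to about 2 mm. A picture is of the moment at which its call begins. get_calibration takes no time and is no camera call.
- env.job_done(): hands the job in, once; it reports no verdict.
The state is a dict: "time_s": time; "q": joint angles; "qd": joint speeds; "tau": joint torques, N m; "tcp_pos": TCP position; "tool_rot": TCP orientation; "force": force on the tool from outside, world axes, zero at the start; "torque": the same for the moment, N m; "finger_gap": finger opening in m.
Only numpy, scipy, OpenCV 4.12 (cv2) and the standard library are available. Lean on these libraries where they do the work, as an engineer would, in place of code of your own. Each camera call takes 0.05 s, during which the arm holds its last target. There are 200 camera calls.

## Working session

There is one attempt and no reset: what is moved stays moved. The work goes in short steps, Python scripts to look and compute and a tool call to move; the robot and the scene stay as the last step left them, time stands still between calls to the robot, and variables do not carry over. Pictures are saved under pics/ and viewed, about 8 in all and at most 12, crops included, and the job is handed in when it is done.

Besides the shell and the picture viewer there is one more tool, called after "Call:" as name(argument=value, ...) on one line, values as JSON. drive_tool: Moves the arm, as the interface text tells. Its arguments: {"type":"object","properties":{"plan":{"type":"array"}},"required":["plan"]}

```bash
mkdir -p pics; python3 - <<'E'
from bench import env
import cv2
for n in("scene","top"):
    cv2.imwrite(f"pics/{n}0.png",cv2.resize(env.grab_frame(n),(784,588),interpolation=cv2.INTER_CUBIC))
    c=env.get_calibration(n);print(n,c)
s=env.observe();print(s['time_s'],s['tcp_pos'],s['tool_rot'],s['finger_gap'])
E
```

```text
scene {'camera_matrix': array([[435.44939962,   0.        , 280.38154177],
       [  0.        , 435.44939962, 214.46040744],
       [  0.        ,   0.        ,   1.        ]]), 'world_to_cam': array([[ 0.52912281,  0.84847149, -0.01118828, -0.18123382],
       [-0.72716325,  0.46018947,  0.50937144,  0.37300906],
       [ 0.43733587, -0.26138434,  0.86047403, -1.91691932],
       [ 0.        ,  0.        ,  0.        ,  1.        ]])}
top {'camera_matrix': array([[397.49114887,   0.        , 282.92219331],
       [  0.        , 397.49114887, 216.05324647],
       [  0.        ,   0.        ,   1.        ]]), 'world_to_cam': array([[ 0.01348503, -0.99990017,  0.00421906, -0.12330231],
       [ 0.99378709,  0.01386854,  0.11043047, -0.52168023],
       [-0.11047796,  0.00270369,  0.9938749 , -1.32781736],
       [ 0.        ,  0.        ,  0.        ,  1.        ]])}
0.1 [0.15635309 0.50051602 0.23053739] [ 0.69892267  0.10600499  0.69911611 -0.10726937] 0.08528882756725076
```

View pics/scene0.png

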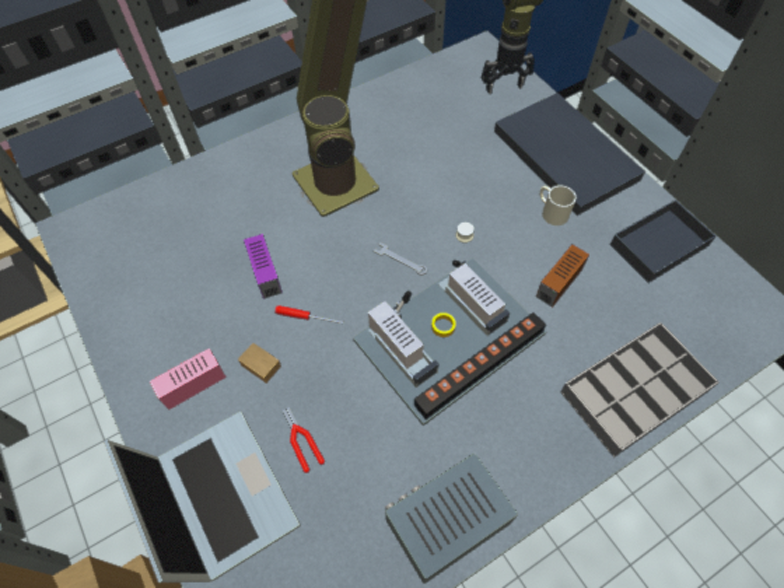

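View pics/top0.png

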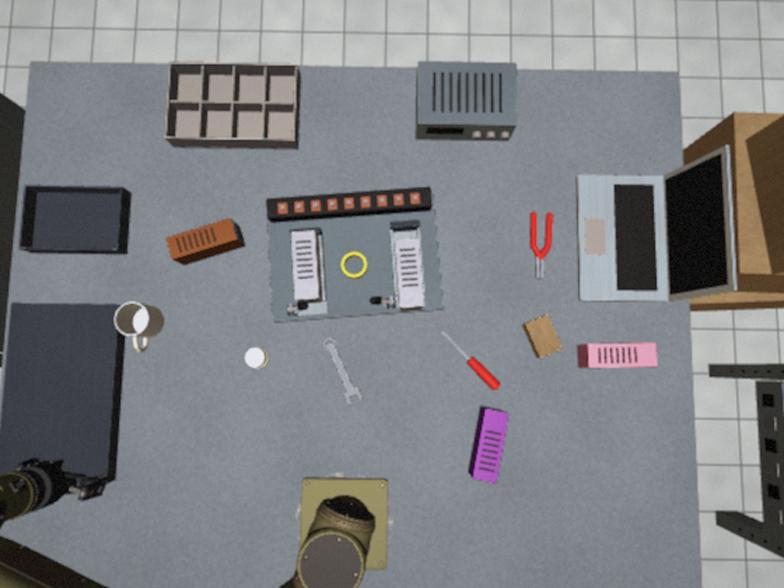

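The scene shot shows two white modules. The nearer one, at about (397,335), stands out, and its lever at (402,300) leans outward. In the top view the protruding module is the right one, (408,268), with its open lever at (382,300). The left module, (305,265), is latched. I'll enlarge both views.

```bash
python3 - <<'E'
from bench import env
import cv2
for n,(x,y,w,h) in {"top":(185,130,140,105),"scene":(240,180,140,105)}.items():
    cv2.imwrite(f"pics/{n}1.png",cv2.resize(env.grab_frame(n)[y:y+h,x:x+w],(784,588),interpolation=cv2.INTER_CUBIC))
E
```

```text
(no output)
```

View pics/top1.png

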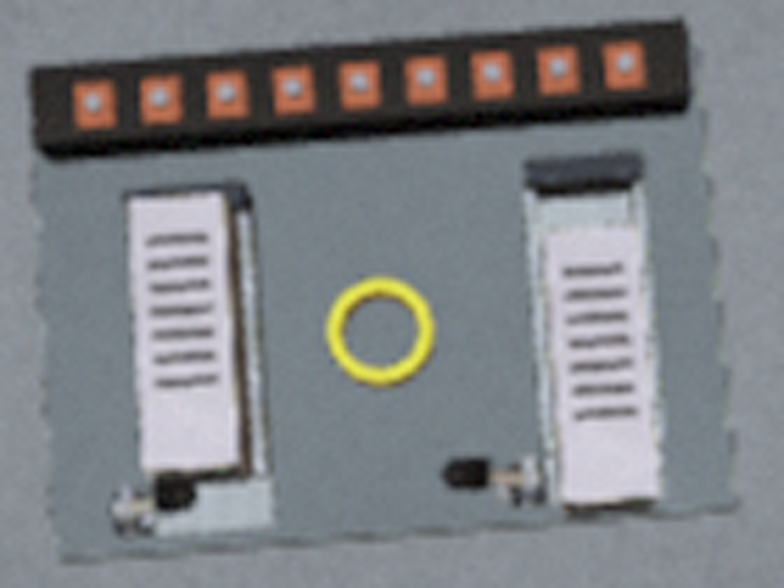

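View pics/scene1.png

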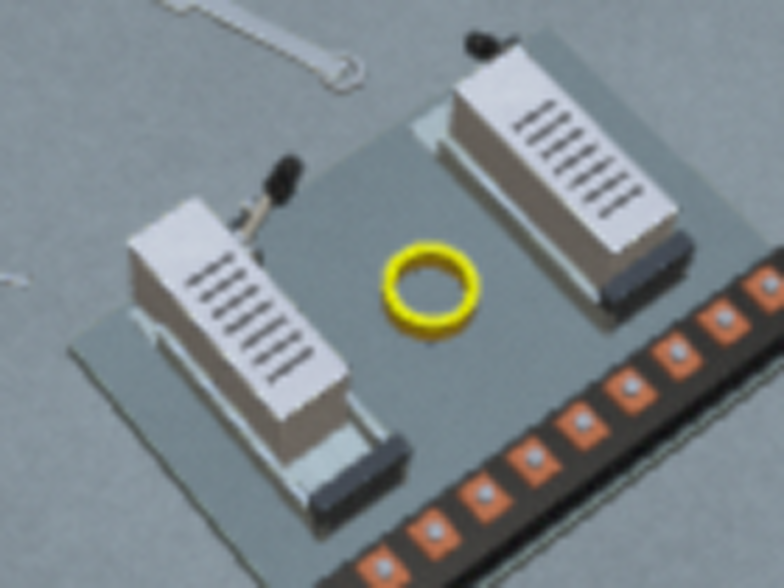

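Top crop: the right module's top corners are FL(566,505), FR(660,500), BL(545,230), BR(642,226), and its open lever grip is at (467,473). The left module's corners are (142,468), (238,470), (128,200), (222,195). The scene crop shows the same parts, so I'll fit the poses to both views.

```bash
cat > fit.py <<'E'
from bench import env
import numpy as np
from scipy.optimize import least_squares
C={n:env.get_calibration(n) for n in("top","scene")}
def proj(n,P):
    P=np.atleast_2d(P);W=C[n]['world_to_cam'];p=P@W[:3,:3].T+W[:3,3]
    q=np.c_[p[:,0],-p[:,1],-p[:,2]]@C[n]['camera_matrix'].T
    return q[:,:2]/q[:,2:]
off={"top":(185,130),"scene":(240,180)}
M={"top":[(566,505),(660,500),(545,230),(642,226)],"scene":[(197,197),(127,242),(348,370),(280,418)]}
O={"top":[(142,468),(238,470),(128,200),(222,195)],"scene":[(517,48),(455,92),(680,210),(617,253)]}
L={"top":(467,473),"scene":(285,178)}
def bay2w(o,b):
    c,s=np.cos(o[2]),np.sin(o[2]);b=np.atleast_2d(b)
    return np.c_[o[0]+c*b[:,0]-s*b[:,1],o[1]+s*b[:,0]+c*b[:,1],o[3]+b[:,2]]
box=lambda x,y:np.array([[x,y+.028,.084],[x,y-.028,.084],[x+.16,y+.028,.084],[x+.16,y-.028,.084]])
a=np.pi/2-.65
lev=np.array([-.016,.047+.0615*np.sin(.65),.030+.0615*np.cos(.65)])
def res(v):
    o=v[[0,1,2,4]];r=[]
    for n in C:
        t=lambda c:np.array(c)/5.6-.4+off[n]
        r+=[proj(n,bay2w(o,box(-v[3],v[5])))-t(M[n]),proj(n,bay2w(o,box(0,.24+v[6])))-t(O[n]),proj(n,bay2w(o,lev))-t(L[n])]
    return np.vstack(r).ravel()
if __name__=="__main__":
    s=least_squares(res,[.5,-.15,.05,.04,.02,0,0],loss='soft_l1',f_scale=.5)
    v=s.x;print(v.round(4));print(res(v).reshape(-1,2).round(1).tolist())
    o=v[[0,1,2,4]]
    print('tip open,closed,hinge',bay2w(o,[[-.016,.089,.086],[-.016,.005,.086],[-.016,.047,.03]]).round(4).tolist())
    print('front now,home (z50)',bay2w(o,[[-v[3],0,.05],[0,0,.05]]).round(4).tolist())
E
python3 fit.py
```

```text
[ 0.5445 -0.1495  0.0893  0.0382  0.0144  0.0007  0.0027]
[[-0.2, -0.1], [0.2, -0.5], [-0.2, 0.6], [-0.5, 0.1], [0.1, 0.4], [0.2, -1.2], [-0.1, 0.0], [0.1, -0.3], [-0.1, 0.3], [-0.2, -0.2], [-0.3, -0.1], [0.3, 0.3], [-0.3, 0.7], [0.3, -0.4], [-0.1, -0.6], [0.2, -0.1], [-0.2, 0.5], [-0.1, 0.1]]
tip open,closed,hinge [[0.5206, -0.0622, 0.1004], [0.5281, -0.1459, 0.1004], [0.5243, -0.1041, 0.0444]]
front now,home (z50) [[0.5064, -0.1529, 0.0644], [0.5445, -0.1495, 0.0644]]
```

The fit is good to about 1 px: bay origin (0.5445,-0.1495), yaw 0.089, module 38 mm out. I'll move above and in front of the bay with the fingers shut, jaw axis along the bay's y.

Call:
drive_tool(plan=[[[308,-657,0],[0,0,-157.6],0],[[308,-657,0],[0,0,-157.6],0],[[308,-657,0],[0,0,-157.6],0],[[308,-657,0],[0,0,-157.6],0],[[308,-657,0],[0,0,-157.6],0],[[308,-657,0],[0,0,-157.6],0],[[308,-657,0],[0,0,-157.6],0],[[308,-657,0],[0,0,-157.6],0]])

```text
time_s: 1.0
tcp_pos: [0.3265, 0.1371, 0.2312]
tool_rot: [0.515, 0.484, 0.515, -0.484]
force: [0.8, 0.7, -0.1]
finger_gap: -0.0002
```

Call:
drive_tool(plan=[[[138,-294,0],[0,0,-88.5],0],[[138,-294,0],[0,0,-88.5],0],[[138,-294,0],[0,0,-88.5],0],[[138,-294,0],[0,0,-88.5],0],[[138,-294,0],[0,0,-88.5],0],[[138,-294,0],[0,0,-88.5],0],[[138,-294,0],[0,0,-88.5],0],[[138,-294,0],[0,0,-88.5],0]])

```text
time_s: 1.8
tcp_pos: [0.4662, -0.1605, 0.2306]
tool_rot: [0.151, 0.691, 0.15, -0.691]
force: [0.4, 1.2, 1.8]
finger_gap: 0.0
```

Call:
drive_tool(plan=[[[-2,4,-40],[0,0,-8],0],[[-2,4,-80],[0,0,-16],0],[[-2,4,-110],[0,0,-19.5],0],[[-2,4,-130],[0,0,-19.5],0],[[-2,4,-143],[0,0,-19.5],0],[[-2,4,-143],[0,0,-19.5],0]])

```text
time_s: 2.4
tcp_pos: [0.4622, -0.1559, 0.0856]
tool_rot: [-0.031, -0.705, -0.031, 0.708]
force: [-0.6, -0.4, 0.3]
finger_gap: 0.0001
```

```bash
python3 - <<'E'
from bench import env
import cv2,numpy as np
a=[]
for n,(x,y,w,h) in {"top":(205,130,120,120),"scene":(220,150,120,120)}.items():
    a.append(cv2.resize(env.grab_frame(n)[y:y+h,x:x+w],(400,400),interpolation=cv2.INTER_CUBIC))
cv2.imwrite("pics/b2.png",np.hstack(a))
s=env.observe();print(s['tcp_pos'],s['force'],s['q'])
E
```

```text
[ 0.46416288 -0.15646953  0.08775565] [0.6195043  0.54231709 0.63118789] [-3.24412612e-01  3.10252263e-01 -4.72842127e-01  7.86616426e-01
 -1.10765050e-03  2.72939171e+00]
```

View pics/b2.png

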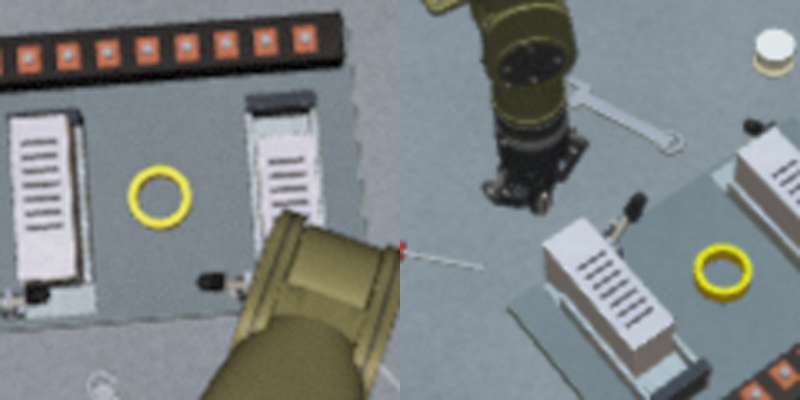

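The shut fingers are in front of the right module and clear of the lever. Next is the push along the bay's x.

Call:
drive_tool(plan=[[[10,1,0],[0,0,0],0],[[18,1.6,0],[0,0,0],0],[[24,2.1,0],[0,0,0],0],[[29,2.6,0],[0,0,0],0],[[34,3,0],[0,0,0],0],[[39,3.5,0],[0,0,0],0],[[44,3.9,0],[0,0,0],0],[[49,4.4,0],[0,0,0],0]])

```text
time_s: 3.3
tcp_pos: [0.5104, -0.1519, 0.0874]
tool_rot: [-0.031, -0.705, -0.03, 0.708]
force: [-7.1, -0.5, 4.5]
finger_gap: -0.0001
```

Call:
drive_tool(plan=[[[5,0.4,0],[0,0,0],0],[[10,0.9,0],[0,0,0],0],[[14,1.2,0],[0,0,0],0],[[17,1.5,0],[0,0,0],0],[[20,1.8,0],[0,0,0],0]])

```text
time_s: 3.8
tcp_pos: [0.5285, -0.15, 0.087]
tool_rot: [-0.031, -0.703, -0.03, 0.71]
force: [-5.3, -0.2, 2.4]
finger_gap: -0.0005
```

Call:
drive_tool(plan=[[[2,0.2,0],[0,0,0],0],[[4,0.4,0],[0,0,0],0],[[6,0.5,0],[0,0,0],0],[[6,0.5,0],[0,0,0],0]])

```text
time_s: 4.2
tcp_pos: [0.5334, -0.1494, 0.0868]
tool_rot: [-0.031, -0.702, -0.03, 0.71]
force: [-5.9, 0.1, 3.8]
finger_gap: -0.0001
```

Call:
drive_tool(plan=[[[2,0.2,0],[0,0,0],0],[[4,0.4,0],[0,0,0],0],[[6,0.5,0],[0,0,0],0],[[6,0.5,0],[0,0,0],0]])

```text
time_s: 4.6
tcp_pos: [0.5339, -0.1492, 0.0867]
tool_rot: [-0.031, -0.699, -0.03, 0.714]
force: [-14.5, -2.0, 11.9]
finger_gap: 0.0001
```

The module stopped at TCP x≈0.534 and the force rose to 14.5 N. The finger face is then at ≈0.545, which matches home. I'll back off, go round in front to the lever's outer side, and look.

Call:
drive_tool(plan=[[[-25,-3,0],[0,0,0],0],[[-50,-6,10],[0,0,0],0],[[-55,30,30],[0,0,0],0],[[-58,75,35],[0,0,0],0],[[-61,115,35],[0,0,0],0],[[-61,127,35],[0,0,0],0],[[-61,127,35],[0,0,0],0]])

```text
time_s: 5.3
tcp_pos: [0.4739, -0.0207, 0.1219]
tool_rot: [-0.032, -0.699, -0.031, 0.713]
force: [0.5, 0.2, 0.0]
finger_gap: 0.0
```

```bash
python3 - <<'E'
from bench import env
import cv2,numpy as np
a=[]
for n,(x,y,w,h) in {"top":(205,130,120,120),"scene":(240,160,120,120)}.items():
    a.append(cv2.resize(env.grab_frame(n)[y:y+h,x:x+w],(400,400),interpolation=cv2.INTER_CUBIC))
cv2.imwrite("pics/b3.png",np.hstack(a))
s=env.observe();print(s['tcp_pos'],s['force'],s['tool_rot'])
E
```

```text
[ 0.47378976 -0.02259175  0.12169089] [ 0.29265613 -0.97563856 -0.26176945] [-0.03138149 -0.69924355 -0.02966658  0.71357799]
```

View pics/b3.png

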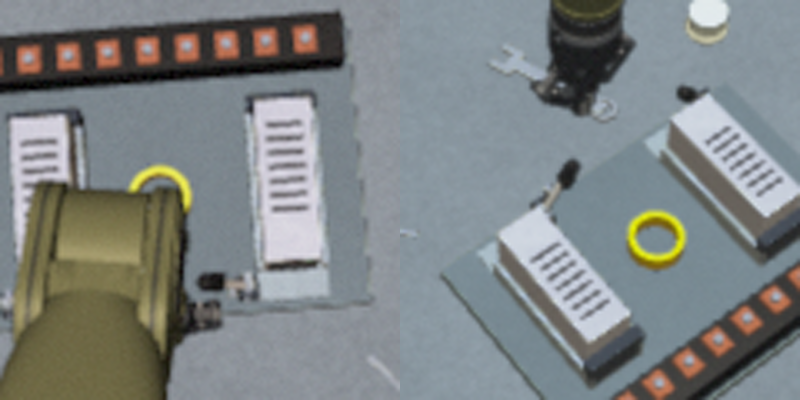

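The module now sits against its back stop, at (285,100)–(290,265) in the top crop, with the lever still open and upright-left at (212,282). I'll move into the lever plane and push towards the bay's -y.

Call:
drive_tool(plan=[[[20,1,0],[0,0,0],0],[[39,1,0],[0,0,0],0],[[40,-9,0],[0,0,0],0],[[41,-19,0],[0,0,0],0],[[42,-27,0],[0,0,0],0],[[42,-34,0],[0,0,0],0],[[43,-41,0],[0,0,0],0],[[44,-48,0],[0,0,0],0]])

```text
time_s: 6.2
tcp_pos: [0.5174, -0.0713, 0.1217]
tool_rot: [-0.031, -0.699, -0.03, 0.714]
force: [-0.1, 0.7, -0.4]
finger_gap: -0.0003
```

Call:
drive_tool(plan=[[[0.5,-5,0],[0,0,0],0],[[1,-10,0],[0,0,0],0],[[1.5,-15,0],[0,0,0],0],[[2,-19,0],[0,0,0],0],[[2,-19,0],[0,0,0],0]])

```text
time_s: 6.7
tcp_pos: [0.5196, -0.0907, 0.1217]
tool_rot: [-0.031, -0.699, -0.029, 0.714]
force: [-0.7, -0.5, -0.1]
finger_gap: 0.0002
```

```bash
python3 - <<'E'
from bench import env
import cv2,numpy as np
a=[]
for n,(x,y,w,h) in {"top":(205,130,120,120),"scene":(240,160,120,120)}.items():
    a.append(cv2.resize(env.grab_frame(n)[y:y+h,x:x+w],(400,400),interpolation=cv2.INTER_CUBIC))
cv2.imwrite("pics/b4.png",np.hstack(a))
s=env.observe();print(s['tcp_pos'],s['force'])
E
```

```text
[ 0.51941504 -0.09025897  0.12173034] [ 1.21332091 -0.43877952 -0.16019702]
```

View pics/b4.png

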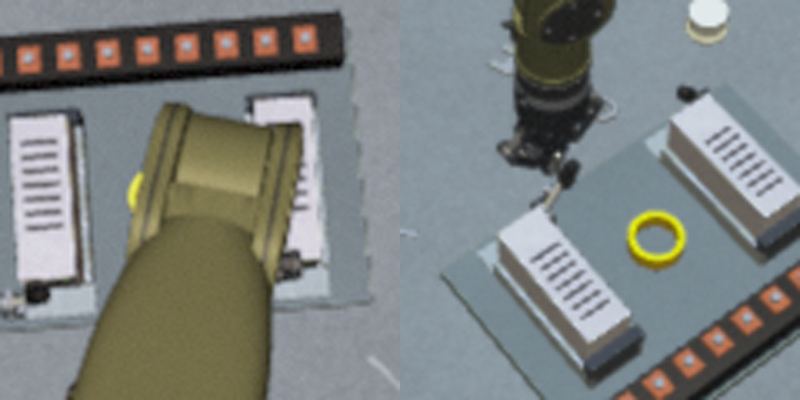

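The lever still looks open at (568,172), with no force felt. I'll project the tip and lever positions to see where the fingers really are.

```bash
python3 - <<'E'
from fit import *
import cv2
T=np.array([.5194,-.0903,.1217]);o=[.5445,-.1495,.0893,.02]
pts={'tcp':T,'tip':T-[0,0,.022],'levtip':bay2w(o,[[-.016,.089,.086]])[0],'levclosed':bay2w(o,[[-.016,.005,.086]])[0],'hinge':bay2w(o,[[-.016,.047,.03]])[0],'FLtop':bay2w(o,[[0,.028,.084]])[0],'FRtop':bay2w(o,[[0,-.028,.084]])[0],'BRtop':bay2w(o,[[.16,-.028,.084]])[0]}
im=env.grab_frame("scene");x,y=255,165
im=cv2.resize(im[y:y+75,x:x+100],(800,600),interpolation=cv2.INTER_CUBIC)
for i,(k,p) in enumerate(pts.items()):
    u=proj("scene",p)[0];c=tuple(int(v) for v in ((u-[x,y]+.5)*8));print(k,c)
    cv2.drawMarker(im,c,(0,0,255) if i<2 else (0,255,0),cv2.MARKER_CROSS,14,1)
cv2.imwrite("pics/b5.png",im)
E
```

```text
tcp (241, 364)
tip (242, 389)
levtip (295, 356)
levclosed (147, 453)
hinge (222, 465)
FLtop (209, 453)
FRtop (108, 520)
BRtop (332, 783)
```

View pics/b5.png

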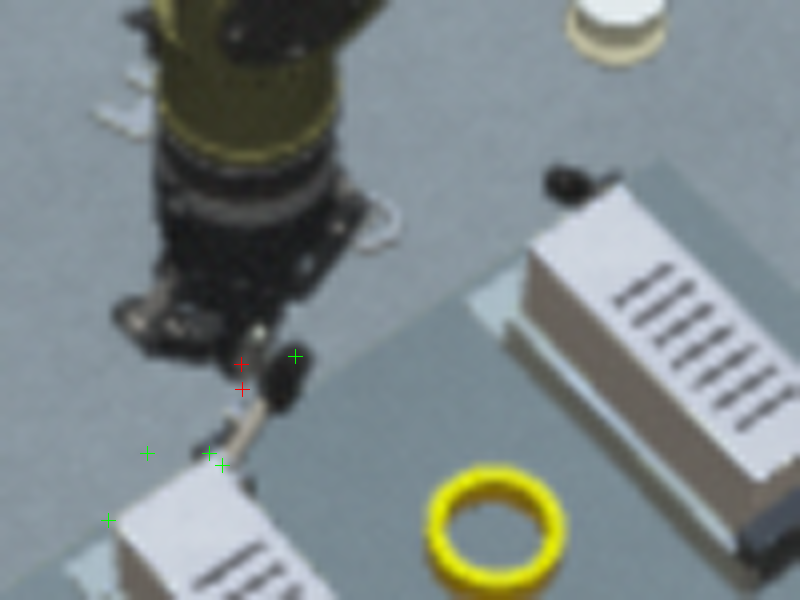

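The lever is still open and the fingertips, near (240,375), seem to have skimmed over its grip, which is now just below and beside them. I'll rise, go back outside and come down about 26 mm lower.

Call:
drive_tool(plan=[[[0,0,30],[0,0,0],0],[[-3,35,30],[0,0,0],0],[[-6,70,25],[0,0,0],0],[[-6,72,0],[0,0,0],0],[[-6,72,-26],[0,0,0],0],[[-6,72,-26],[0,0,0],0]])

```text
time_s: 7.45
tcp_pos: [0.5104, -0.0174, 0.093]
tool_rot: [-0.031, -0.697, -0.03, 0.716]
force: [-1.0, -0.3, -0.6]
finger_gap: 0.0
```

Call:
drive_tool(plan=[[[1,-10,0],[0,0,0],0],[[2,-18,0],[0,0,0],0],[[2.2,-24,0],[0,0,0],0],[[2.6,-29,0],[0,0,0],0],[[3,-34,0],[0,0,0],0],[[3.5,-39,0],[0,0,0],0]])

```text
time_s: 8.05
tcp_pos: [0.5143, -0.0474, 0.0975]
tool_rot: [-0.025, -0.698, -0.04, 0.714]
force: [-10.9, 33.3, 39.7]
finger_gap: -0.0004
```

The force reads 33 N in y and 40 N up, so the tool is jamming along the lever axis. I'll back off and look.

Call:
drive_tool(plan=[[[-1,12,0],[0,0,0],0],[[-2,22,0],[0,0,0],0],[[-2,22,0],[0,0,0],0]])

```text
time_s: 8.35
tcp_pos: [0.5126, -0.0253, 0.0979]
tool_rot: [-0.025, -0.699, -0.04, 0.714]
force: [0.7, 0.0, 0.1]
finger_gap: -0.0001
```

```bash
python3 - <<'E'
from fit import *
import cv2
s=env.observe();T=s['tcp_pos'];print(T,s['force'],s['finger_gap'],s['q'].round(3) if hasattr(s['q'],'round') else s['q'])
o=[.5445,-.1495,.0893,.0144]
P={'tcp':T,'tip':T-[0,0,.022],'lt':bay2w(o,[[-.016,.089,.086]])[0],'h':bay2w(o,[[-.016,.047,.03]])[0]}
out=[]
for n,(x,y) in {"scene":(265,150),"top":(215,180)}.items():
    im=cv2.resize(env.grab_frame(n)[y:y+75,x:x+50],(400,600),interpolation=cv2.INTER_CUBIC)
    for k,p in P.items():
        c=tuple(int(v) for v in ((proj(n,p)[0]-[x,y]+.5)*8));print(n,k,c)
        if n=="scene":cv2.circle(im,c,3,(0,0,255) if k[0]=='t' else (0,255,0),1)
    out.append(im)
cv2.imwrite("pics/b6.png",np.hstack(out))
E
```

```text
[ 0.51256703 -0.02525869  0.09791532] [0.67781435 0.04208259 0.05346048] -0.00010155957476870729 [-0.061  0.352 -0.377  0.866  0.018  2.989]
scene tcp (273, 435)
scene tip (272, 460)
scene lt (215, 482)
scene h (142, 591)
top tcp (323, 296)
top tip (326, 302)
top lt (414, 277)
top h (519, 285)
```

View pics/b6.png

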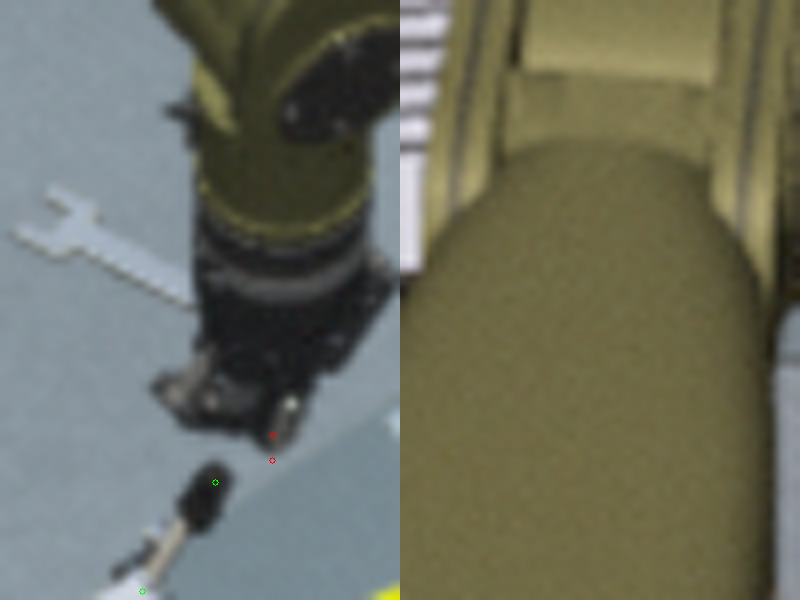

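The fingers are just outside the lever end, which is still open at (205,490), and TCP and tip project at (272,435–460). The jam was pad friction: a purely sideways push runs through the hinge. I'll push along the lever's own arc instead, sideways and upward.

Call:
drive_tool(plan=[[[1,-10,-8],[0,0,0],0],[[1.6,-18,-8],[0,0,0],0],[[1.9,-21,-5],[0,0,0],0],[[2.1,-24,-2],[0,0,0],0],[[2.4,-27,1],[0,0,0],0]])

```text
time_s: 8.95
tcp_pos: [0.5137, -0.0537, 0.0975]
tool_rot: [-0.025, -0.697, -0.039, 0.715]
force: [0.2, 1.5, -2.1]
finger_gap: 0.0003
```

The force is only about 2 N and the TCP is past the jam point, so the lever is moving. I'll continue the arc.

Call:
drive_tool(plan=[[[0.5,-6,4.5],[0,0,0],0],[[1,-12,8.5],[0,0,0],0],[[1.5,-18,12],[0,0,0],0],[[2,-24,14.5],[0,0,0],0],[[2.5,-29,16],[0,0,0],0]])

```text
time_s: 9.45
tcp_pos: [0.5166, -0.0837, 0.114]
tool_rot: [-0.025, -0.698, -0.039, 0.715]
force: [0.1, 0.5, -0.9]
finger_gap: -0.0002
```

Call:
drive_tool(plan=[[[0.5,-5,1],[0,0,0],0],[[1,-10,1.5],[0,0,0],0],[[1.4,-15,1.5],[0,0,0],0],[[1.4,-15,1.5],[0,0,0],0]])

```text
time_s: 9.85
tcp_pos: [0.518, -0.0994, 0.1154]
tool_rot: [-0.024, -0.698, -0.038, 0.715]
force: [0.3, 0.3, -0.7]
finger_gap: 0.0
```

```bash
python3 - <<'E'
from bench import env
import cv2
x,y=255,165
cv2.imwrite("pics/b7.png",cv2.resize(env.grab_frame("scene")[y:y+75,x:x+100],(800,600),interpolation=cv2.INTER_CUBIC))
s=env.observe();print(s['tcp_pos'],s['force'])
E
```

```text
[ 0.51791443 -0.09900751  0.11539044] [-0.24889593  0.62976748 -0.47355709]
```

View pics/b7.png

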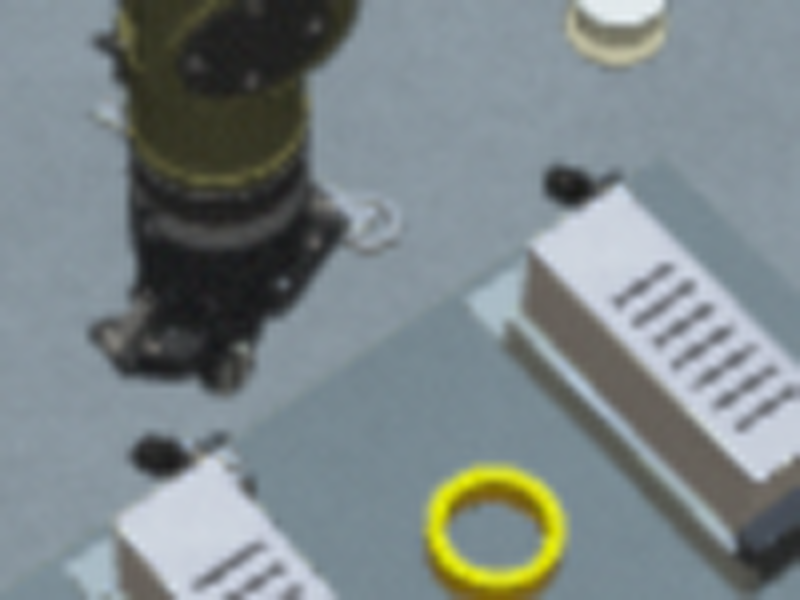

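The lever has snapped over: its grip at (160,455) lies across the module front, and the neighbour's is still at (570,185). The fingers touch nothing. I'll go straight up and then clear.

Call:
drive_tool(plan=[[[0,0,45],[0,0,0],0],[[0,0,90],[0,0,0],0],[[-20,30,130],[0,0,0],0],[[-60,70,140],[0,0,0],0],[[-100,110,140],[0,0,0],0],[[-130,150,140],[0,0,0],0],[[-130,190,140],[0,0,0],0],[[-130,190,140],[0,0,0],0]])

```text
time_s: 10.7
tcp_pos: [0.3898, 0.0643, 0.2557]
tool_rot: [-0.028, -0.696, -0.06, 0.715]
force: [0.7, -0.5, 0.4]
finger_gap: -0.0004
```

```bash
python3 - <<'E'
from bench import env
import cv2,numpy as np
a=[]
for n,(x,y,w,h) in {"top":(185,130,140,140),"scene":(240,160,140,140)}.items():
    a.append(cv2.resize(env.grab_frame(n)[y:y+h,x:x+w],(400,400),interpolation=cv2.INTER_CUBIC))
cv2.imwrite("pics/b8.png",np.hstack(a))
s=env.observe();print(s['time_s'],s['tcp_pos'],s['force'])
E
```

```text
10.8 [0.39154065 0.0625902  0.25553799] [ 0.43091733 -0.38067784 -0.46638988]
```

View pics/b8.png

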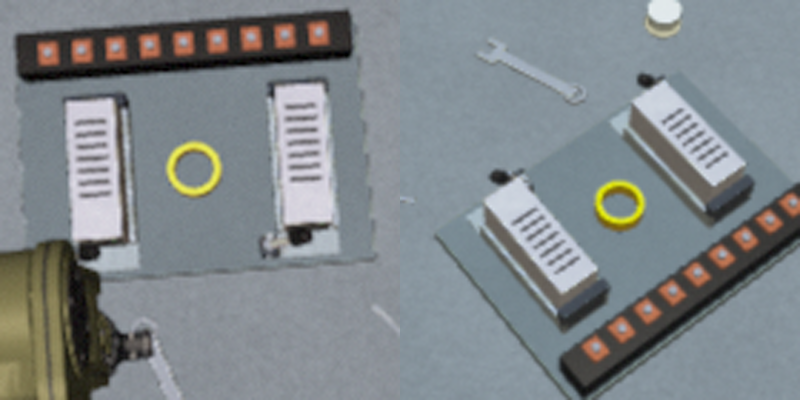

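Both modules sit home against their back stops. Both levers lie closed across the fronts, at (300,237) and (90,250) in the top crop. The tape, wrench and tub haven't moved and the arm is clear, so I'll hand in.

```bash
python3 -c "
from bench import env
print(env.job_done())"
```

```text
the job is handed in; nothing more can be done
None
```

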